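Start and run down the wing nut of a print press

TASK

One spindle of the little screw press is still bare: take the loose wing nut, set it on that spindle the right way up and, without forcing it, back it round until you feel its thread drop into the start. Then run it down clockwise until it sits flat on the washer, let go of it, and leave the things lying about where they are.

Things in the scene. Friction and masses are not known exactly. Their poses are not given: they have to be found in the camera images.
- wingnut: the loose wing nut, cast aluminium, about 0.26 kg, right way up on the table. 12-sided hub 54 mm across flats, 36 mm tall, bore 39 mm right through, countersunk to 45 mm at the underside. Two wings 12 mm thick along its x axis, out to 68 mm from the centre on each side, from 13 to 54 mm above the underside. Origin: centre of the underside; z: up; x: along the wings
- nut_hub (a point): point on the nut's axis 25 mm above its underside, the height to grip. The hub is free to grip across the nut's y axis, between the wings; fingers can close on it anywhere within 45 degrees of that axis
- nut_lugs (a point): point on the nut's axis 20 mm above its underside, level with the two opposite thread lugs inside the bore (18 to 22 mm up, reaching in to a radius of 13.5 mm, 20 degrees of arc each). They do not lie in line with the wings and cannot be seen from above. Turning them against the lips of the spindle with more than about 1 N m counts as forcing the nut
- spindle: the bare end of the press: a steel washer 72 mm across with an upright spindle 36 mm thick through it. Origin: on the spindle's axis at the washer's upper face, where the nut's underside must come to rest; z: up. Coarse right-handed two-start thread: the nut sinks 20 mm a turn clockwise seen from above, with about 2 mm axial play
- spindle_top (a point): on the spindle's axis, level with its flat top, 41 mm above the washer; a nose 25 mm thick and 11 mm high stands on it. Two opposite mouths, gaps of 50 degrees in the flat, lead down into the thread; at the counterclockwise edge of each stands a lip 20 degrees wide, 8 mm high. How the mouths are turned about the axis is not given (this frame does not show it)
- thread_start (a point): on the spindle's axis, where the nut's underside is once it has dropped in: 15 mm above the washer. Before that the lugs stand on the flat (underside at 23 mm) or on the lips (31 mm). From the flat, clockwise only butts against the lips; counterclockwise, within half a turn, it drops by its weight or a light push. From here 3/4 turn clockwise brings it home
- fitted: the other end of the press, finished: the same washer and spindle with its own wing nut run home. Fixed. Origin and axes as for the bare end; the wings lie along its x axis
- press: the press, fixed: a base board 160 x 320 mm with prints and a top board 150 x 300 mm on it, upper face 58 mm above the table, a batten 30 mm wide and 14 mm high along the middle of the top board. Origin: centre of the underside; y: along its length. The two spindles stand 110 mm either side of the middle
- ink_jar: a bystander: ink jar 68 mm across, 75 mm tall; origin at the centre of its underside
- ink_can: a bystander: ink jar 60 mm across, 85 mm tall; origin at the centre of its underside
- mug: a bystander: white mug 82 mm across, 95 mm tall, handle along its y; origin at the centre of its underside
- gouge: a bystander: lino gouge 130 mm long, lying along its x, 25 mm high
- brayer: a bystander: ink roller, 112 mm wide along its y and 170 mm long along its x, 40 mm high; origin under the roller
- lino_block: a bystander: mounted lino block 150 x 100 x 15 mm; origin at the centre of its underside
- phone: a bystander: phone 150 x 73 x 9 mm; origin at the centre of its underside
Things that resemble listed ones, but are neither listed nor needed, are in the scene too. Leave any yellow look-alike of the wingnut alone.

How it is judged:
By the outcome, as a careful person would: the job done as asked, in the order asked, and still so for the second after the job is handed in, with the robot touching nothing.
It also fails if it takes over 70 s, if anything falls off the work surface, if the arm or the gripper's body presses on something with over 40 N, if the wrist force passes 120 N, or if a joint passes its speed limit or range.

ROBOT

A 6-joint arm with a two-finger parallel gripper is mounted at the origin on the work surface. World frame = base frame: x ahead of the robot, y to its left, z up, the work surface at z = 0. Lengths are in m, angles in degrees, forces in N, time in s.
With the tool pointing down it reaches from about 0.275 to 0.875 m from the base axis. Payload 12.5 kg.
Tool frame: the origin (TCP) lies midway between the tips of the shut fingers; the grasp point (between the pads) lies 19 mm behind it; z points along the fingers, y is the line along which they close (so a half turn about z gives the same grasp; the last joint's range is limited). The gripper opens to 85 mm and grips with 20 to 120 N. Pads are 22 mm wide; open, the fingers measure 114 mm over their backs; the gripper's body (76 mm by 85 mm) begins 54 mm behind the grasp point. The pads swing forward as they close: fully open they stand 13 mm farther back than shut.
Start: joints at [71.929, 20.094, 94.641, -0, 65.266, -4.847], TCP at [0.126, 0.535, 0.2] pointing down, gripper open.
Joint ranges: [-157.81, 157.81], [-45, 120.19], [0.68, 151.7], [-89.99, 269.99], [4.06, 180], [-164.3, 164.3]. Speed limits (degrees/s): [127.2, 127.2, 159.86, 180, 180, 180].

INTERFACE

Orientations are given as a 3x3 rotation matrix whose columns are the frame's x, y, z axes.
In Python, from rig import arm gives the robot as it stands.
- The arm moves only by the tool move_arm, never from a script. Its argument "plan" is a list of rows, each a list of 7 numbers: the closure in counts, from 0 (fully open) to 255 (shut), then the shift along the tool's x, y, z in m, then the turn, a rotation vector about the tool's x, y, z in degrees. A call has 1 to 12 rows; each row is the pose to reach, as a shift and turn from the pose commanded when the call began, along the tool's axes at that moment; what a row does not reach only later rows make up. A row lasts 1/10 s, in which the tool goes at most 50 mm and 8.59 degrees, less where a joint would pass 70% of its speed; a pose out of reach is approached as far as the arm can. A call with a gripper value outside its range is refused whole. The fingers move at their own pace and stop on an object; the grip force is fixed at half the most. Time passes only in rows, so rows that repeat a pose let the fingers close. It gives the time, the measured TCP pose, the force, the opening and the grip force at its end, in the units of the state.
- arm.get_state(): the state, without advancing time (a new reading comes with each control period).
- arm.capture(name): name is "side" or "top" or "wrist"; returns the picture (420x560x3 uint8, red, green, blue); there is no depth.
- arm.calibration(name): a dict with "fx", "fy", "cx", "cy" (pixels), "world_to_cam" (4x4, takes a point from world to camera coordinates). Camera axes: x right, y down, z forward; pixel columns grow to the right and rows downward; lengths in m; the calibration is good to about 2 mm. A picture is of the moment at which its call begins: read the wrist's pose just before it. calibration takes no time and is no camera call; for the wrist camera it gives the pose at the moment of the call.
- arm.sign_off(): hands the job in; it is judged then, once.
The state is a dict: "clock": time; "joints": joint angles; "qvel": joint speeds; "joint_torque": joint torques, N m; "position": TCP position; "eef_rot": TCP orientation; "wrist_force": force on the tool from outside, world axes, zero at the start; "wrist_torque": the same for the moment, N m; "finger_gap": opening from 0.0 (shut) to 1.0 (fully open); "finger_force": force on a finger pad.
Only numpy, scipy, OpenCV 4.12 (cv2) and the standard library are available. Lean on these libraries where they do the work, as an engineer would, in place of code of your own. Each camera call takes 0.05 s, during which the arm holds its last target. There are 200 camera calls.

## Working session

There is one attempt and no reset: what is moved stays moved. The work goes in short steps, Python scripts to look and compute and a tool call to move; the robot and the scene stay as the last step left them, time stands still between calls to the robot, and variables do not carry over. Pictures are saved under pics/ and viewed, at most 10 in all, crops included, and the job is handed in when it is done.

Besides the shell and the picture viewer there is one more tool, called after "Emit:" as name(argument=value, ...) on one line, values as JSON. move_arm: Moves the arm, as the interface text tells. Its arguments: {"type":"object","properties":{"plan":{"type":"array"}},"required":["plan"]}

```bash
mkdir -p pics; cat > h.py <<'E'
import numpy as np, cv2
from rig import arm
def cap(n,f):
    c=arm.calibration(n); im=arm.capture(n)
    cv2.imwrite('pics/'+f+'.png',cv2.cvtColor(im,cv2.COLOR_RGB2BGR)); np.save('pics/'+f+'.npy',im)
    np.savez('pics/'+f+'_c.npz',**{k:np.array(v) for k,v in c.items()}); return im,c
def ray(c,u,v,z):
    M=np.array(c['world_to_cam']);R=M[:3,:3];o=-R.T@M[:3,3]
    d=R.T@np.array([(u-c['cx'])/c['fx'],(v-c['cy'])/c['fy'],1]); return o+d*(z-o[2])/d[2]
def proj(c,p):
    M=np.array(c['world_to_cam']);q=M[:3,:3]@np.array(p)+M[:3,3]
    return c['fx']*q[0]/q[2]+c['cx'],c['fy']*q[1]/q[2]+c['cy']
E
python3 - <<'E'
from h import *
a=cap('top','t0')[0];b=cap('side','s0')[0];w=cap('wrist','w0')[0]
s=arm.get_state();print(s['position'],s['eef_rot'],s['wrist_force'])
for n in('top','side','wrist'):
    c=arm.calibration(n);M=np.array(c['world_to_cam']);print(n,c['fx'],(-M[:3,:3].T@M[:3,3]).round(3),M[:3,:3].round(2).tolist())
E
```

```text
[0.12570636 0.53515876 0.19937287] [[-9.73481524e-01  2.28765460e-01 -2.92964447e-04]
 [ 2.28765631e-01  9.73481144e-01 -8.64784173e-04]
 [ 8.73626152e-05 -9.08871612e-04 -9.99999583e-01]] [ 0.15360431  0.64868718 -0.4728576 ]
top 412.20109042790324 [0.193 0.136 1.455] [[-0.02, -1.0, 0.01], [-0.98, 0.02, -0.19], [0.19, -0.02, -0.98]]
side 393.5757066763951 [-0.031 -0.725  0.743] [[0.86, -0.51, -0.0], [-0.28, -0.48, -0.83], [0.42, 0.72, -0.56]]
wrist 353.65592806814146 [0.052 0.552 0.374] [[0.23, 0.97, 0.0], [0.93, -0.22, 0.29], [0.28, -0.07, -0.96]]
```

View pics/t0.png

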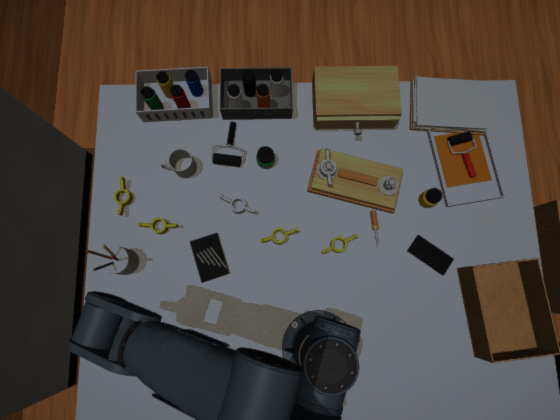

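View pics/s0.png

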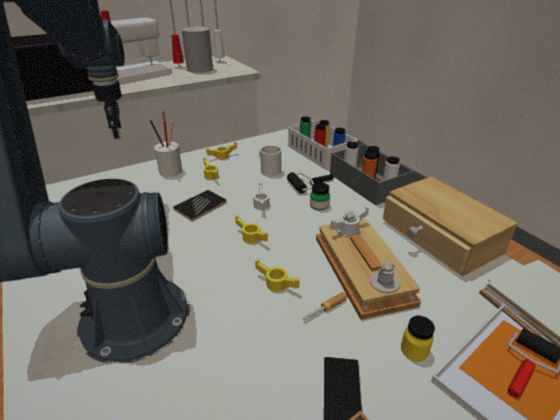

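The top view has five wing nuts lying loose: yellow at (123,197), (160,226), (280,236) and (339,244), and one bare-metal at (239,206). The silver one fits "cast aluminium", and the yellow ones are look-alikes. The bare spindle is at (389,184) and the fitted one at (328,168). I'll enlarge both to confirm and measure.

```bash
python3 - <<'E'
from h import *
im=cv2.imread('pics/t0.png')
a=cv2.resize(im[186:226,214:264],None,fx=8,fy=8,interpolation=cv2.INTER_CUBIC)
b=cv2.resize(im[164:204,364:414],None,fx=8,fy=8,interpolation=cv2.INTER_CUBIC)
cv2.imwrite('pics/c0.png',np.hstack([a,b]))
c=arm.calibration('top');c2=arm.calibration('side')
for n,u,v,z in(('hub',239,206,.036),('wingL',222,197,.05),('wingR',257,214,.05),('fit',328,168,.1),('bare',389,184,.11)):
    p=ray(c,u,v,z);print(n,p.round(3),proj(c2,p))
E
```

```text
hub [0.483 0.263 0.036] (np.float64(260.3108341842958), np.float64(198.21336423124635))
wingL [0.513 0.321 0.05 ] (np.float64(259.88122362150943), np.float64(184.7076652880285))
wingR [0.451 0.2   0.05 ] (np.float64(260.82629812856436), np.float64(206.4778897360204))
fit [ 0.598 -0.047  0.1  ] (np.float64(347.9121510383771), np.float64(218.58811608478257))
bare [ 0.535 -0.249  0.11 ] (np.float64(382.0903107743904), np.float64(265.5355638601018))
```

View pics/c0.png

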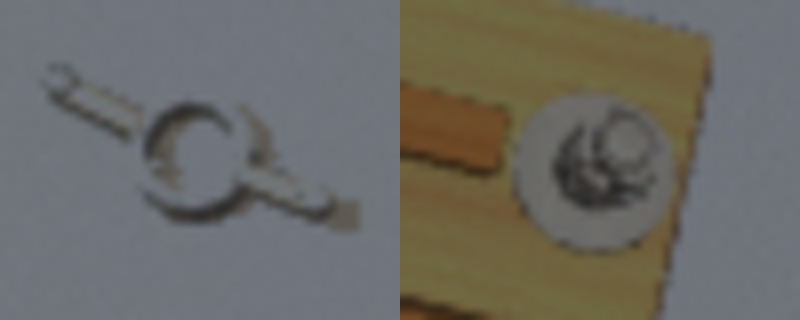

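The crop confirms it: the open silver ring with two wings is the loose nut, and the bare spindle with its nose sits on its washer at the right. I'll move over the nut.

Emit:
move_arm(plan=[[0,-0.41,-0.183,0,0,0,104],[0,-0.41,-0.183,0,0,0,104],[0,-0.41,-0.183,0,0,0,104],[0,-0.41,-0.183,0,0,0,104],[0,-0.41,-0.183,0,0,0,104],[0,-0.41,-0.183,0,0,0,104],[0,-0.41,-0.183,0,0,0,104],[0,-0.41,-0.183,0,0,0,104],[0,-0.41,-0.183,0,0,0,104],[0,-0.41,-0.183,0,0,0,104],[0,-0.41,-0.183,0,0,0,104],[0,-0.41,-0.183,0,0,0,104]])

```text
clock: 1.35
position: [0.4832, 0.263, 0.1994]
eef_rot: [[0.45, 0.893, -0.001], [0.893, -0.45, -0.0], [-0.001, -0.001, -1.0]]
wrist_force: [0.5, 0.5, -0.6]
finger_gap: 1.003
finger_force: 0.0
```

```bash
python3 - <<'E'
from h import *
cap('wrist','w1')
s=arm.get_state();print(s['position'],s['eef_rot'],s['wrist_force'],s['joints'],s['wrist_torque'])
E
```

```text
[0.48306024 0.26318028 0.19947316] [[ 4.58242298e-01  8.88827109e-01 -6.05285319e-04]
 [ 8.88827177e-01 -4.58242501e-01 -2.46022972e-04]
 [-4.96039345e-04 -4.25255909e-04 -9.99999787e-01]] [0.31517008 0.82943277 0.1726789 ] [2.37328121e+01 2.01442365e+01 9.46159175e+01 1.16018604e-03
 6.52772668e+01 5.10060805e+01] [-0.03194445  0.01145094 -0.01255256]
```

View pics/w1.png

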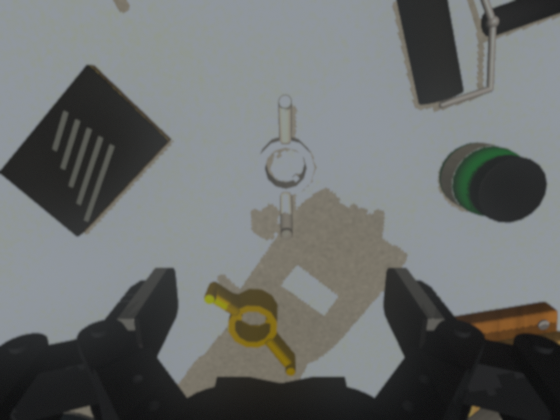

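The wrist view shows the silver nut's hub at about (287,163). Its wings run almost straight up the picture, from (285,102) to (287,233), and a yellow nut lies at (252,325). I'll cast these onto their planes.

```bash
python3 - <<'E'
from h import *
c=dict(np.load('pics/w1_c.npz'));s=arm.get_state();T=np.array(s['position']);R=np.array(s['eef_rot'])
im=np.load('pics/w1.npy');g=cv2.cvtColor(im,cv2.COLOR_RGB2GRAY)
# bright wing tops and hub
m=(g>np.percentile(g[60:260,230:340],97)).astype(np.uint8);m[:85]=0;m[250:]=0;m[:,:250]=0;m[:,325:]=0
n,l,st,ce=cv2.connectedComponentsWithStats(m)
for i in range(1,n):
    if st[i,4]>8: print(st[i],ce[i].round(1))
for nm,u,v,z in(('hub',287,163,.036),('w1',285,102,.05),('w2',287,233,.05),('midw',286,167.5,.054)):
    p=ray(c,u,v,z);print(nm,p.round(4),'tool',(R.T@(p-T)).round(4))
cv2.imwrite('pics/c1.png',cv2.resize(cv2.imread('pics/w1.png')[85:250,200:370],None,fx=3.5,fy=3.5,interpolation=cv2.INTER_CUBIC))
E
```

```text
hub [0.4943 0.2735 0.036 ] tool [0.0144 0.0053 0.1635]
w1 [0.5176 0.325  0.05  ] tool [0.0708 0.0025 0.1494]
w2 [0.4644 0.2138 0.05  ] tool [-0.0524  0.0061  0.1495]
midw [0.4928 0.2731 0.054 ] tool [0.0134 0.0041 0.1455]
```

View pics/c1.png

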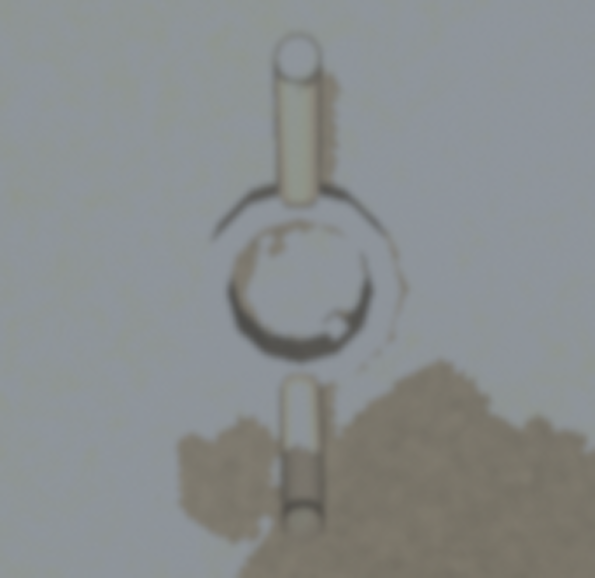

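The enlarged view confirms the nut. The bore rim centres at (286,168), the wing knobs are at (285.1,101.3) and (286.3,233.6), and there are hints of the lugs at about 37° to the wings. In the tool frame that puts the nut 9.5 mm along x, 4.4 mm along y and turned -1°.

Emit:
move_arm(plan=[[0,0.0095,0.0044,0.05,0,0,-1],[0,0.0095,0.0044,0.1,0,0,-1],[0,0.0095,0.0044,0.14,0,0,-1],[0,0.0095,0.0044,0.17,0,0,-1],[0,0.0095,0.0044,0.185,0,0,-1],[0,0.0095,0.0044,0.193,0,0,-1],[0,0.0095,0.0044,0.193,0,0,-1],[180,0.0095,0.0044,0.193,0,0,-1],[180,0.0095,0.0044,0.193,0,0,-1],[180,0.0095,0.0044,0.193,0,0,-1],[180,0.0095,0.0044,0.193,0,0,-1],[180,0.0095,0.0044,0.193,0,0,-1]])

```text
clock: 2.6
position: [0.4913, 0.2701, 0.0071]
eef_rot: [[0.428, 0.904, 0.0], [0.904, -0.428, 0.0], [0.0, 0.0, -1.0]]
wrist_force: [0.4, -0.7, 0.8]
finger_gap: 0.292
finger_force: 0.0
```

Emit:
move_arm(plan=[[180,0,0,0,0,0,0],[180,0,0,0,0,0,0],[180,0,0,0,0,0,0]])

```text
clock: 2.9
position: [0.4912, 0.27, 0.0068]
eef_rot: [[0.428, 0.904, -0.0], [0.904, -0.428, -0.0], [-0.0, -0.0, -1.0]]
wrist_force: [-0.6, -0.9, -0.1]
finger_gap: 0.292
finger_force: 0.0
```

The fingers closed to 25 mm with no force, so they didn't catch the hub. I'll look.

```bash
python3 - <<'E'
from h import *
a=cap('wrist','w2')[0];b=cap('side','s2')[0]
x=cv2.imread('pics/w2.png');y=cv2.resize(cv2.imread('pics/s2.png')[140:260,190:350],(560,420),interpolation=cv2.INTER_CUBIC)
cv2.imwrite('pics/c2.png',cv2.resize(np.hstack([x,y]),(800,300),interpolation=cv2.INTER_AREA))
E
```

```text
(no output)
```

View pics/c2.png

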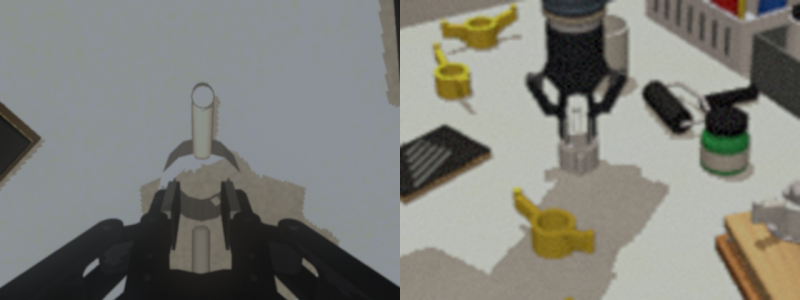

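```bash
python3 - <<'E'
from h import *
s=arm.get_state();T=np.array(s['position']);R=np.array(s['eef_rot'])
print(T,s['finger_gap'],s['finger_force'],s['wrist_force'])
for n in('s2','w2'):
    c=dict(np.load(f'pics/{n}_c.npz'))
    for z in(0,.02,.04,.06):print(n,z,np.round(proj(c,[T[0],T[1],z]),1))
y=cv2.resize(cv2.imread('pics/s2.png')[160:220,235:285],None,fx=8,fy=8,interpolation=cv2.INTER_CUBIC)
x=cv2.resize(cv2.imread('pics/w2.png')[180:400,180:380],None,fx=2.18,fy=2.18,interpolation=cv2.INTER_CUBIC)[:480]
cv2.imwrite('pics/c3.png',np.hstack([cv2.resize(x,(400,480)),y]))
E
```

```text
[0.49118855 0.27003406 0.0067439 ] 0.2898430671358619 0.0 [-0.42645027 -0.70244768 -0.42344783]
s2 0 [261.8 205.5]
s2 0.02 [261.6 200.6]
s2 0.04 [261.5 195.6]
s2 0.06 [261.3 190.5]
w2 0 [282.1 238.6]
w2 0.02 [282.2 253.9]
w2 0.04 [282.4 272.8]
w2 0.06 [282.6 297.1]
```

View pics/c3.png

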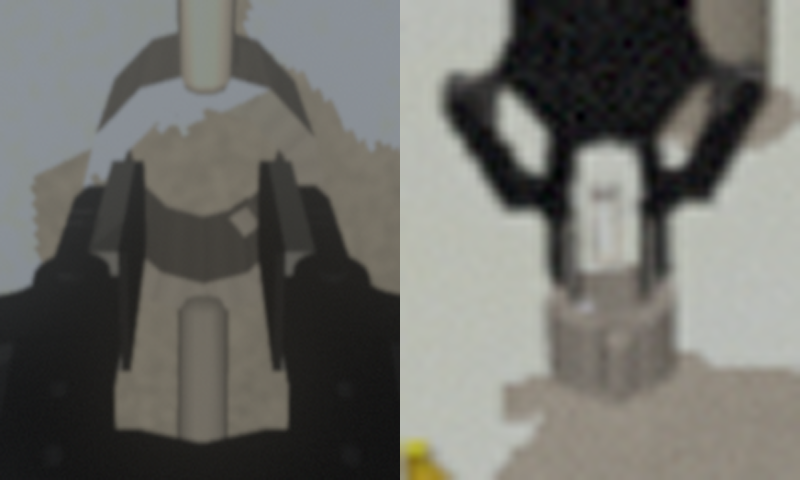

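The pads seem to be inside the bore area with no contact force. I'll lift straight out at the same closure, then open and check.

Emit:
move_arm(plan=[[180,0,0,-0.01,0,0,0],[180,0,0,-0.02,0,0,0],[180,0,0,-0.03,0,0,0],[180,0,0,-0.03,0,0,0]])

```text
clock: 3.4
position: [0.4922, 0.2705, 0.0387]
eef_rot: [[0.428, 0.904, 0.003], [0.904, -0.428, 0.001], [0.002, 0.002, -1.0]]
wrist_force: [-0.0, -0.2, 0.1]
finger_gap: 0.292
finger_force: 0.0
```

```bash
python3 - <<'E'
from h import *
s=arm.get_state();print(s['position'],s['wrist_force'],s['finger_gap'],s['finger_force'])
b=cap('side','s3')[0];w=cap('wrist','w3')[0]
y=cv2.resize(cv2.imread('pics/s3.png')[160:220,235:285],None,fx=8,fy=8,interpolation=cv2.INTER_CUBIC)
x=cv2.resize(cv2.imread('pics/w3.png')[180:400,180:380],(400,480))
cv2.imwrite('pics/c4.png',np.hstack([x,y]))
E
```

```text
[0.49217958 0.27049337 0.03873884] [-0.03854753 -0.21844075  0.10303342] 0.29208704727747387 0.0
```

View pics/c4.png

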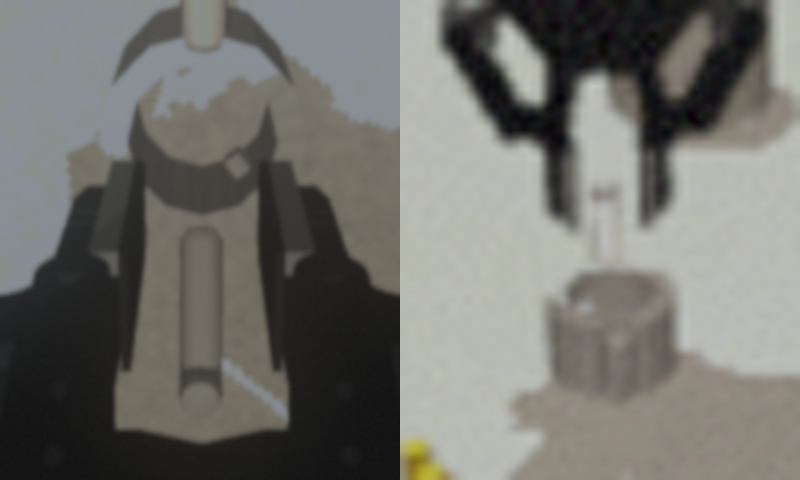

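The side view puts the fingertips at row ~188 (z≈0.07) while the reported TCP is at 0.039. So at this closure the real tips are about 30 mm above the reported TCP, and the fingers had closed just over the hub's top. The nut hasn't moved. I'll open and go about 25 mm lower, in steps, watching the force.

Emit:
move_arm(plan=[[0,0,0,0,0,0,0],[0,0,0,0,0,0,0],[0,0,0,0,0,0,0],[0,0,0,0,0,0,0],[0,0,0,0,0,0,0],[0,0,0,0.015,0,0,0],[0,0,0,0.03,0,0,0],[0,0,0,0.037,0,0,0],[0,0,0,0.042,0,0,0],[0,0,0,0.042,0,0,0]])

```text
clock: 4.5
position: [0.4908, 0.2698, -0.0061]
eef_rot: [[0.428, 0.904, -0.001], [0.904, -0.428, -0.001], [-0.001, -0.001, -1.0]]
wrist_force: [-0.4, 0.7, -0.3]
finger_gap: 1.002
finger_force: 0.0
```

```bash
python3 - <<'E'
from h import *
s=arm.get_state();print(s['position'],s['wrist_force'],s['finger_gap'],s['finger_force'])
# fingertip row in the side view: dark pixels columns near tool axis
im,c=cap('side','s4');g=cv2.cvtColor(im,cv2.COLOR_RGB2GRAY)
T=s['position'];R=np.array(s['eef_rot'])
for sg in(-1,1):
    for off in (.045,.05):
        p=np.array(T)+R[:,1]*off*sg
        for z in (0.,.03,.06):
            u,v=proj(c,[p[0],p[1],z]);print(sg,off,z,round(u,1),round(v,1))
for r in range(180,212,2):print(r,g[r,234:292:2])
E
```

```text
[ 0.49078623  0.26983693 -0.00614809] [-0.41784036  0.67666717 -0.27662447] 1.0017816266473534 0.0
-1 0.045 0.0 248.5 206.2
-1 0.045 0.03 248.1 198.8
-1 0.045 0.06 247.7 191.2
-1 0.05 0.0 247.0 206.3
-1 0.05 0.03 246.6 198.9
-1 0.05 0.06 246.2 191.3
1 0.045 0.0 274.8 204.9
1 0.045 0.03 274.7 197.5
1 0.045 0.06 274.7 189.9
1 0.05 0.0 276.3 204.8
1 0.05 0.03 276.2 197.4
1 0.05 0.06 276.2 189.8
180 [186 189 108  22 148 184  87  24  12  24  69  33  23  51  37  36 114  94
  24  17  13 131 111  20  85 189 180  70  25]
182 [187 188 107  18  63  74  16  22  25 130 189 162 144 182 175 167 185 187
 121  29   8  27  28  17  57 188 186 131  49]
184 [189 190 107  21  22  20  26  36 138 187 189 187 173 140 163 188 187 187
 190 151  27  17  30  83 107 187 186 179 129]
186 [186 185 137 112  91  25  29 152 190 187 187 186 182 187 168 189 187 187
 188 179  49  32 153 188 185 189 188 186 159]
188 [188 185 187 186 187  68  66 166 186 187 186 187 178 186 176 187 185 186
 188 178  70  52 170 187 188 187 185 187 188]
190 [185 188 188 187 189  82  74 153 187 188 186 186 173 186 177 186 186 185
 187 177  74 
[... 562 characters left out ...]
189 174 104 121 131 120 122 128 112  96
 186 187 187 187 186 187 188 187 187 185 189]
202 [186 187 188 187 186 186 188 186 187 178 104 112 118 109 136 110 103  99
 182 187 189 189 187 187 187 188 186 187 187]
204 [186 186 187 185 186 186 188 186 187 183 103 112 120 103 116 102 105  96
 137 179 179 178 180 187 187 177 179 187 186]
206 [185 188 186 186 188 176 183 169 160 177 113 114 122 104 117 103 105 107
 140 139 141 142 139 142 145 137 163 189 187]
208 [187 187 187 188 174 140 139 137 138 153 136 123 120 112 112 110 120 138
 139 138 138 142 136 139 141 137 140 186 187]
210 [186 186 187 188 182 143 134 135 139 144 144 138 141 138 129 142 140 139
 136 138 138 138 138 139 139 138 134 179 186]
```

Open, the tips are at z≈0.04 while the TCP reads -0.006, so the real tool is about 33 mm shorter than reported. I'll go 27 mm lower and close.

Emit:
move_arm(plan=[[0,0,0,0.01,0,0,0],[0,0,0,0.02,0,0,0],[0,0,0,0.027,0,0,0],[0,0,0,0.027,0,0,0]])

```text
clock: 4.95
position: [0.4905, 0.2697, -0.0335]
eef_rot: [[0.428, 0.904, -0.002], [0.904, -0.428, -0.001], [-0.002, -0.001, -1.0]]
wrist_force: [0.4, 0.9, 0.9]
finger_gap: 0.996
finger_force: 0.0
```

Emit:
move_arm(plan=[[180,0,0,0,0,0,0],[180,0,0,0,0,0,0],[180,0,0,0,0,0,0],[180,0,0,0,0,0,0],[180,0,0,0,0,0,0],[180,0,0,0,0,0,0]])

```text
clock: 5.55
position: [0.4913, 0.2703, -0.0315]
eef_rot: [[0.428, 0.904, 0.0], [0.904, -0.428, 0.0], [0.001, 0.0, -1.0]]
wrist_force: [-2.8, 1.3, 5.6]
finger_gap: 0.632
finger_force: 61.9
```

Gripped at a 53.7 mm opening and 62 N. I'll lift it and carry it to beside the bare spindle for a look.

Emit:
move_arm(plan=[[180,0,0,-0.02,0,0,0],[180,0,0,-0.06,0,0,0],[180,0,0,-0.11,0,0,0],[180,0,0,-0.16,0,0,0],[180,0,0,-0.185,0,0,0],[180,-0.08,0.04,-0.185,0,0,0],[180,-0.12,0.06,-0.185,0,0,0],[180,-0.16,0.08,-0.185,0,0,0],[180,-0.2,0.1,-0.185,0,0,0]])

```text
clock: 6.45
position: [0.4949, 0.0683, 0.153]
eef_rot: [[0.428, 0.904, 0.0], [0.904, -0.428, 0.0], [0.0, 0.0, -1.0]]
wrist_force: [0.9, 0.6, -2.7]
finger_gap: 0.636
finger_force: 64.2
```

Emit:
move_arm(plan=[[180,-0.33,0.161,0,0,0,0],[180,-0.33,0.161,0,0,0,0],[180,-0.33,0.161,0,0,0,0],[180,-0.33,0.161,0,0,0,0],[180,-0.33,0.161,0,0,0,0],[180,-0.33,0.161,0,0,0,0],[180,-0.33,0.161,0,0,0,0],[180,-0.33,0.161,0,0,0,0],[180,-0.33,0.161,0,0,0,0],[180,-0.33,0.161,0,0,0,0],[180,-0.33,0.161,0,0,0,0],[180,-0.33,0.161,0,0,0,0]])

```text
clock: 7.65
position: [0.4998, -0.2959, 0.153]
eef_rot: [[0.427, 0.904, 0.0], [0.904, -0.427, 0.0], [0.0, -0.0, -1.0]]
wrist_force: [0.5, -0.7, -2.1]
finger_gap: 0.629
finger_force: 64.2
```

```bash
python3 - <<'E'
from h import *
s=arm.get_state();print(s['position'],s['joints'],s['wrist_force'],s['finger_gap'],s['finger_force'])
cap('wrist','w5');cap('top','t5');cap('side','s5')
E
```

```text
[ 0.49981373 -0.29588921  0.15295306] [-3.52196580e+01  2.61794857e+01  9.26331862e+01  5.09025556e-03
  6.11892554e+01 -9.94938527e+00] [ 0.54997016 -0.66415941 -2.07181393] 0.629225247296801 64.2271051579155
```

View pics/w5.png

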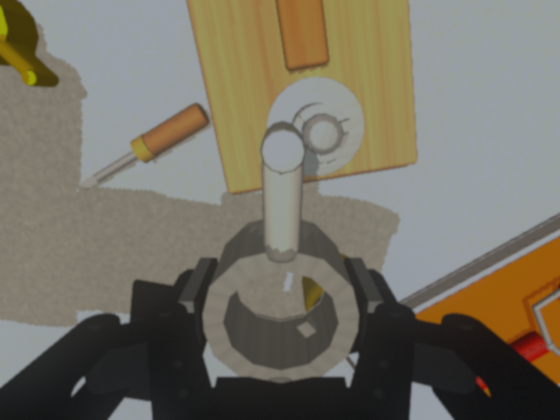

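The wrist view shows the held nut with its bore at about (281,305) and its front knob at (282,150). The bare spindle's nose is at (322,133) on the washer, centred near (316,127). The batten ends at (305,68), and dark mouth and lip marks show around the nose. I'll fit the circles.

```bash
cat > fit.py <<'E'
from h import *
s=arm.get_state();T=np.array(s['position']);R=np.array(s['eef_rot'])
c=dict(np.load('pics/w5_c.npz'));im=cv2.imread('pics/w5.png');g=cv2.cvtColor(im,cv2.COLOR_BGR2GRAY)
def fill(seed,d):
    m=np.zeros((422,562),np.uint8);b=cv2.medianBlur(im,3)
    cv2.floodFill(b,m,seed,0,(d,)*3,(d,)*3,4|cv2.FLOODFILL_MASK_ONLY|(255<<8)|cv2.FLOODFILL_FIXED_RANGE);return m[1:-1,1:-1]
vis=im.copy()
ring=fill((348,300),22);print('ring',cv2.boundingRect(ring),ring.sum()//255)
was=fill((345,155),22);print('washer',cv2.boundingRect(was),was.sum()//255)
nose=fill((322,133),14);print('nose',cv2.boundingRect(nose),nose.sum()//255)
knob=fill((282,148),14);print('knob',cv2.boundingRect(knob),knob.sum()//255)
for m,col in((ring,(0,0,255)),(was,(0,255,0)),(nose,(255,0,0)),(knob,(0,255,255))):vis[m>0]=col
np.savez('pics/masks.npz',ring=ring,was=was,nose=nose,knob=knob)
a=im[80:400,190:380];b=vis[80:400,190:380]
z=cv2.resize(im[70:185,255:375],(400,384),interpolation=cv2.INTER_CUBIC)
cv2.imwrite('pics/c6.png',np.hstack([cv2.resize(b,(350,590)),np.vstack([z,np.zeros((206,400,3),np.uint8)])]))
E
python3 fit.py
```

```text
ring (0, 0, 415, 380) 52371
washer (267, 76, 97, 99) 4357
nose (310, 122, 26, 26) 535
knob (263, 131, 40, 39) 1205
```

View pics/c6.png

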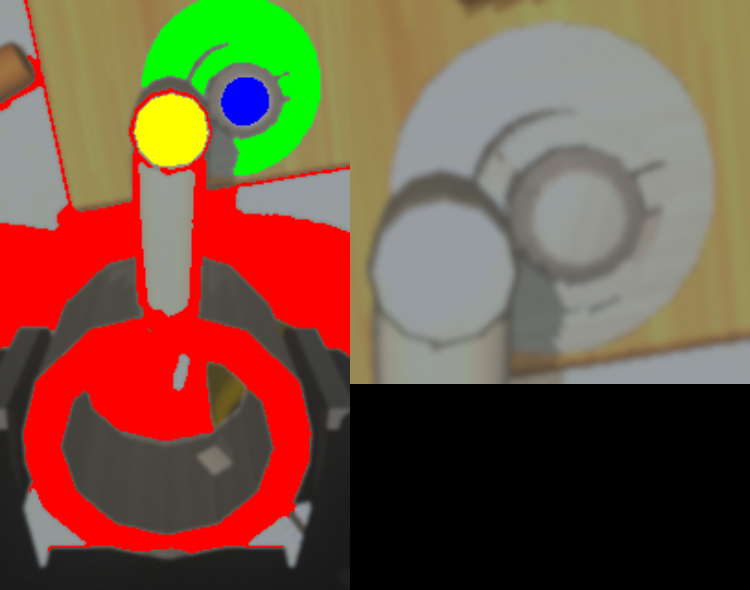

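The masks are clean: knob centre (282.5,150), nose centre (323,134), washer bounding box cols 267–363 and rows 76–174, and the bore's top rim at cols 223.7–338.2 with its bottom at row 369. I'll solve for nut and spindle in the tool frame.

```bash
cat > sol.py <<'E'
from h import *
from scipy.optimize import least_squares
s=arm.get_state();T=np.array(s['position']);R=np.array(s['eef_rot']);c=dict(np.load('pics/w5_c.npz'))
th=np.linspace(0,2*np.pi,180)
P=lambda p:np.array(proj(c,T+R@np.array(p)))
def circ(x,y,z,r):
    q=np.array([P([x+r*np.cos(t),y+r*np.sin(t),z]) for t in th]);return q[:,0].min(),q[:,0].max(),q[:,1].min(),q[:,1].max()
# nut: x,y, underside height z (tool z of underside)
def f(p):
    x,y,z=p;b=circ(x,y,z-.036,.0195);k=P([x+.0613,y,z-.054]);
    return [b[0]-223.7,b[1]-338.2,b[3]-369,k[0]-282.5,k[1]-150]
r=least_squares(f,[0,0,-.03],x_scale=.01);print('nut',r.x.round(4),r.fun.round(1))
# spindle: x,y, washer z
def h(p):
    x,y,z=p;a=circ(x,y,z,.036);n=P([x,y,z-.052]);return [a[0]-267,a[1]-363.5,a[2]-76,a[3]-174.5,n[0]-322.7,n[1]-134.2]
q=least_squares(h,[.06,.0,.09],x_scale=.01);print('spindle',q.x.round(4),q.fun.round(1),'world',(T+R@q.x).round(4))
print('shift',(q.x-r.x).round(4))
# check from top/side
for n in('t5','s5'):
    cc=dict(np.load(f'pics/{n}_c.npz'));w=T+R@(q.x-[0,0,.052]);print(n,np.round(proj(cc,w),1))
E
python3 sol.py; sed -i 's/s=arm.get_state();T=np.array(s\[.position.\]);R=np.array(s\[.eef_rot.\])/&/' sol.py
```

```text
nut [ 0.0012 -0.0007 -0.0344] [ 0.6  0.2  0.1 -0.6 -0.1]
spindle [0.0539 0.0246 0.0954] [-0.1 -0.2  0.1  0.1  0.3 -0.2] world [ 0.545  -0.2582  0.0575]
shift [0.0527 0.0253 0.1298]
t5 [391.4 181.2]
s5 [387.8 266.5]
```

Emit:
move_arm(plan=[[180,0.0527,0.0253,0,0,0,0],[180,0.0527,0.0253,0,0,0,0],[180,0.0527,0.0253,0.03,0,0,0],[180,0.0527,0.0253,0.055,0,0,0],[180,0.0527,0.0253,0.065,0,0,0],[180,0.0527,0.0253,0.07,0,0,0],[180,0.0527,0.0253,0.07,0,0,0],[180,0.0527,0.0253,0.07,0,0,0]])

```text
clock: 8.6
position: [0.5456, -0.2607, 0.0839]
eef_rot: [[0.428, 0.904, 0.002], [0.904, -0.428, -0.001], [-0.0, 0.002, -1.0]]
wrist_force: [-0.4, 0.3, -1.7]
finger_gap: 0.631
finger_force: 64.4
```

```bash
python3 - <<'E'
from h import *
s=arm.get_state();print(s['position'],s['wrist_force'],s['wrist_torque'],s['joints'])
E
```

```text
[ 0.54560975 -0.26067024  0.08393577] [-0.41637546  0.33981147 -1.73067552] [-0.02185114 -0.0038755   0.03670767] [-2.99475514e+01  3.33523466e+01  9.18115210e+01  1.41084773e-03
  5.47368249e+01 -4.58648399e+00]
```

Emit:
move_arm(plan=[[180,0,-0.001,0.005,0,0,0],[180,0,-0.001,0.01,0,0,0],[180,0,-0.001,0.015,0,0,0],[180,0,-0.001,0.018,0,0,0],[180,0,-0.001,0.02,0,0,0],[180,0,-0.001,0.022,0,0,0],[180,0,-0.001,0.022,0,0,0]])

```text
clock: 9.3
position: [0.5449, -0.2594, 0.0608]
eef_rot: [[0.428, 0.904, 0.001], [0.904, -0.428, 0.0], [0.001, 0.001, -1.0]]
wrist_force: [6.0, 3.8, -2.0]
finger_gap: 0.633
finger_force: 64.5
```

```bash
cat > st.py <<'E'
from rig import arm
import numpy as np
s=arm.get_state();R=np.array(s['eef_rot'])
print(s['position'].round(4) if hasattr(s['position'],'round') else s['position'],'Ftool',(R.T@np.array(s['wrist_force'])).round(1),'Tq',np.round(s['wrist_torque'],2),'yaw',np.degrees(np.arctan2(R[1,1],R[0,1])).round(1),'j6',round(s['joints'][5],1),'grip',round(s['finger_gap'],3),round(s['finger_force'],1),'t',s['clock'])
E
python3 st.py
```

```text
[ 0.5449 -0.2594  0.0608] Ftool [6.  3.9 2. ] Tq [ 0.73 -0.83  0.03] yaw -25.4 j6 -4.6 grip 0.633 64.5 t 9.3
```

Emit:
move_arm(plan=[[180,0.0008,0.0005,0,0,0,0],[180,0.0008,0.0005,0,0,0,0]])

```text
clock: 9.5
position: [0.5449, -0.2592, 0.0606]
eef_rot: [[0.428, 0.904, -0.0], [0.904, -0.428, 0.0], [-0.0, -0.0, -1.0]]
wrist_force: [1.8, 1.7, -1.8]
finger_gap: 0.632
finger_force: 64.4
```

```bash
python3 st.py
```

```text
[ 0.5449 -0.2592  0.0606] Ftool [2.3 0.9 1.8] Tq [ 0.21 -0.25 -0.02] yaw -25.3 j6 -4.5 grip 0.632 64.4 t 9.5
```

Emit:
move_arm(plan=[[180,0.0005,0.0002,0,0,0,0],[180,0.0005,0.0002,0.003,0,0,0],[180,0.0005,0.0002,0.006,0,0,0],[180,0.0005,0.0002,0.006,0,0,0]])

```text
clock: 9.9
position: [0.5448, -0.2589, 0.0541]
eef_rot: [[0.428, 0.904, -0.001], [0.904, -0.428, 0.001], [-0.0, -0.001, -1.0]]
wrist_force: [-0.5, 0.4, -2.2]
finger_gap: 0.634
finger_force: 64.4
```

```bash
python3 st.py
```

```text
[ 0.5448 -0.2589  0.0541] Ftool [ 0.1 -0.7  2.2] Tq [-0.01  0.01 -0.03] yaw -25.4 j6 -4.5 grip 0.634 64.4 t 9.9
```

Emit:
move_arm(plan=[[180,0,0,0.002,0,0,0],[180,0,0,0.004,0,0,0],[180,0,0,0.004,0,0,0]])

```text
clock: 10.2
position: [0.5456, -0.2592, 0.0526]
eef_rot: [[0.428, 0.904, 0.001], [0.904, -0.428, -0.001], [-0.0, 0.001, -1.0]]
wrist_force: [-7.0, 3.5, 17.3]
finger_gap: 0.634
finger_force: 66.2
```

```bash
python3 st.py
```

```text
[ 0.5456 -0.2592  0.0526] Ftool [  0.2  -7.8 -17.3] Tq [ 0.63  1.16 -0.04] yaw -25.4 j6 -4.5 grip 0.634 66.2 t 10.2
```

Contact. I'll ease to a light push before backing it round.

Emit:
move_arm(plan=[[180,0,0,-0.0018,0,0,0],[180,0,0,-0.0018,0,0,0]])

```text
clock: 10.4
position: [0.5456, -0.2592, 0.0531]
eef_rot: [[0.428, 0.904, 0.001], [0.904, -0.428, -0.001], [-0.0, 0.001, -1.0]]
wrist_force: [-1.1, 0.8, 5.3]
finger_gap: 0.636
finger_force: 64.8
```

```bash
python3 st.py
```

```text
[ 0.5456 -0.2592  0.0531] Ftool [ 0.2 -1.3 -5.3] Tq [0.08 0.23 0.02] yaw -25.4 j6 -4.5 grip 0.636 64.8 t 10.4
```

Emit:
move_arm(plan=[[180,0.0001,0.0001,0,0,0,-7],[180,0.0002,0.0003,0,0,0,-14],[180,0.0003,0.0004,0,0,0,-20],[180,0.0003,0.0004,0,0,0,-20]])

```text
clock: 10.8
position: [0.5461, -0.2591, 0.0527]
eef_rot: [[0.092, 0.996, 0.001], [0.996, -0.092, -0.0], [-0.0, 0.001, -1.0]]
wrist_force: [2.1, -0.7, 1.0]
finger_gap: 0.632
finger_force: 64.6
```

```bash
python3 st.py
```

```text
[ 0.5461 -0.2591  0.0527] Ftool [-0.5  2.2 -1. ] Tq [-0.03 -0.08  0.02] yaw -5.3 j6 -24.5 grip 0.632 64.6 t 10.8
```

Emit:
move_arm(plan=[[180,0,0.0002,0.001,0,0,0],[180,0,0.0002,0.001,0,0,0]])

```text
clock: 11.0
position: [0.5461, -0.2591, 0.0516]
eef_rot: [[0.095, 0.995, 0.0], [0.995, -0.095, -0.0], [-0.0, 0.0, -1.0]]
wrist_force: [0.0, -0.2, 1.8]
finger_gap: 0.634
finger_force: 64.8
```

```bash
python3 st.py
```

```text
[ 0.5461 -0.2591  0.0516] Ftool [-0.2  0.1 -1.8] Tq [-0.2  -0.02  0.11] yaw -5.5 j6 -24.3 grip 0.634 64.8 t 11.0
```

Emit:
move_arm(plan=[[180,0,0,0.001,0,0,0],[180,0,0,0.002,0,0,0],[180,0,0,0.002,0,0,0]])

```text
clock: 11.3
position: [0.5462, -0.2592, 0.0503]
eef_rot: [[0.094, 0.996, 0.001], [0.996, -0.094, -0.001], [-0.001, 0.001, -1.0]]
wrist_force: [-2.4, 0.7, 9.9]
finger_gap: 0.635
finger_force: 65.6
```

```bash
python3 st.py
```

```text
[ 0.5462 -0.2592  0.0503] Ftool [ 0.5 -2.4 -9.9] Tq [-0.    0.36  0.26] yaw -5.4 j6 -24.4 grip 0.635 65.6 t 11.3
```

Emit:
move_arm(plan=[[180,0,0.0001,-0.0006,0,0,-6],[180,0.0002,0.0002,-0.0006,0,0,-12],[180,0.0002,0.0002,-0.0006,0,0,-12]])

```text
clock: 11.6
position: [0.5458, -0.2584, 0.0495]
eef_rot: [[-0.116, 0.993, -0.001], [0.993, 0.116, 0.001], [0.001, -0.001, -1.0]]
wrist_force: [0.3, -0.7, -2.1]
finger_gap: 0.633
finger_force: 64.4
```

```bash
python3 st.py
```

```text
[ 0.5458 -0.2584  0.0495] Ftool [-0.7  0.2  2.1] Tq [-0.01 -0.02 -0.02] yaw 6.7 j6 -36.4 grip 0.633 64.4 t 11.6
```

Free again, carrying only the nut's weight. I'll lower gently to the next support.

Emit:
move_arm(plan=[[180,0,0,0.0015,0,0,0],[180,0,0,0.003,0,0,0],[180,0,0,0.003,0,0,0]])

```text
clock: 11.9
position: [0.546, -0.2586, 0.0467]
eef_rot: [[-0.114, 0.993, -0.001], [0.993, 0.114, 0.0], [0.0, -0.001, -1.0]]
wrist_force: [-0.1, -0.5, -3.3]
finger_gap: 0.637
finger_force: 64.4
```

```bash
python3 st.py
```

```text
[ 0.546  -0.2586  0.0467] Ftool [-0.5 -0.1  3.3] Tq [-0.06 -0.    0.02] yaw 6.5 j6 -36.3 grip 0.637 64.4 t 11.9
```

Emit:
move_arm(plan=[[180,0,0,0.001,0,0,0],[180,0,0,0.002,0,0,0],[180,0,0,0.002,0,0,0]])

```text
clock: 12.2
position: [0.5461, -0.2587, 0.045]
eef_rot: [[-0.115, 0.993, -0.0], [0.993, 0.115, 0.0], [0.0, -0.0, -1.0]]
wrist_force: [-0.4, -0.1, -2.4]
finger_gap: 0.632
finger_force: 64.4
```

```bash
python3 st.py
```

```text
[ 0.5461 -0.2587  0.045 ] Ftool [-0.1 -0.4  2.4] Tq [-0.02 -0.01  0.03] yaw 6.6 j6 -36.4 grip 0.632 64.4 t 12.2
```

Emit:
move_arm(plan=[[180,0,0,0.001,0,0,0],[180,0,0,0.002,0,0,0],[180,0,0,0.002,0,0,0]])

```text
clock: 12.5
position: [0.5464, -0.2588, 0.0446]
eef_rot: [[-0.116, 0.993, 0.0], [0.993, 0.116, -0.0], [-0.0, 0.0, -1.0]]
wrist_force: [-5.8, 2.7, 12.7]
finger_gap: 0.637
finger_force: 65.9
```

```bash
python3 st.py
```

```text
[ 0.5464 -0.2588  0.0446] Ftool [  3.3  -5.5 -12.7] Tq [0.49 1.02 0.06] yaw 6.6 j6 -36.4 grip 0.637 65.9 t 12.5
```

It dropped 8.2 mm in all. The washer height this implies (~0.062) fits "dropped into the thread start", since the other reading would put the washer below the board. I'll ease off and test with a small clockwise turn, because a lip would butt at once.

Emit:
move_arm(plan=[[180,0,0,-0.0012,0,0,0],[180,0,0,-0.0012,0,0,4],[180,0,0,-0.0012,0,0,8],[180,0,0,-0.0012,0,0,8]])

```text
clock: 12.9
position: [0.5463, -0.2588, 0.0444]
eef_rot: [[0.025, 1.0, 0.0], [1.0, -0.025, -0.0], [-0.0, 0.0, -1.0]]
wrist_force: [0.2, -0.0, -1.7]
finger_gap: 0.633
finger_force: 64.4
```

```bash
python3 st.py
```

```text
[ 0.5463 -0.2588  0.0444] Ftool [-0.   0.2  1.7] Tq [ 0.09 -0.02 -0.03] yaw -1.4 j6 -28.3 grip 0.633 64.4 t 12.9
```

Emit:
move_arm(plan=[[180,0,0,0.0004,0,0,5],[180,0,0,0.0007,0,0,10],[180,0,0,0.001,0,0,15],[180,0,0,0.001,0,0,15]])

```text
clock: 13.3
position: [0.5464, -0.2588, 0.0435]
eef_rot: [[0.281, 0.96, 0.0], [0.96, -0.281, -0.0], [-0.0, 0.0, -1.0]]
wrist_force: [-0.7, -0.2, 0.1]
finger_gap: 0.633
finger_force: 64.6
```

```bash
python3 st.py
```

```text
[ 0.5464 -0.2588  0.0435] Ftool [-0.4 -0.6 -0.1] Tq [-0.13  0.11 -0.04] yaw -16.3 j6 -13.4 grip 0.633 64.6 t 13.3
```

It sinks as it turns with no torque, so the thread has engaged. The fingertips are about level with the underside, and lower down they could foul the batten, so I'll regrip 7 mm higher on the hub.

Emit:
move_arm(plan=[[60,0,0,0,0,0,0],[60,0,0,0,0,0,0],[60,0,0,-0.004,0,0,0],[60,0,0,-0.007,0,0,0],[60,0,0,-0.007,0,0,0],[180,0,0,-0.007,0,0,0],[180,0,0,-0.007,0,0,0],[180,0,0,-0.007,0,0,0],[180,0,0,-0.007,0,0,0],[180,0,0,-0.007,0,0,0]])

```text
clock: 14.3
position: [0.5465, -0.2588, 0.0512]
eef_rot: [[0.281, 0.96, 0.001], [0.96, -0.281, -0.0], [-0.0, 0.001, -1.0]]
wrist_force: [-2.3, 0.6, 8.3]
finger_gap: 0.628
finger_force: 61.4
```

```bash
python3 st.py
```

```text
[ 0.5465 -0.2588  0.0512] Ftool [-0.1 -2.4 -8.3] Tq [ 0.2   0.36 -0.06] yaw -16.3 j6 -13.4 grip 0.628 61.4 t 14.3
```

Emit:
move_arm(plan=[[180,0,0,0,0,0,6],[180,0,0,0,0,0,13],[180,0,0,0.0004,0,0,20],[180,0,0,0.0008,0,0,27],[180,0,0,0.0012,0,0,34],[180,0,0,0.0016,0,0,41],[180,0,0,0.0016,0,0,41]])

```text
clock: 15.0
position: [0.5464, -0.2588, 0.049]
eef_rot: [[0.843, 0.538, 0.0], [0.538, -0.843, -0.0], [0.0, 0.001, -1.0]]
wrist_force: [-0.8, 1.0, 3.4]
finger_gap: 0.629
finger_force: 63.1
```

```bash
python3 st.py
```

```text
[ 0.5464 -0.2588  0.049 ] Ftool [-0.2 -1.3 -3.4] Tq [-0.04 -0.03  0.02] yaw -57.4 j6 27.7 grip 0.629 63.1 t 15.0
```

Sinking at the 20 mm/turn rate with no torque. Continuing.

Emit:
move_arm(plan=[[180,0,0,0.0004,0,0,7],[180,0,0,0.0008,0,0,14],[180,0,0,0.0012,0,0,21],[180,0,0,0.0016,0,0,28],[180,0,0,0.0019,0,0,35],[180,0,0,0.0023,0,0,42],[180,0,0,0.0027,0,0,49],[180,0,0,0.0031,0,0,56],[180,0,0,0.0031,0,0,56]])

```text
clock: 15.9
position: [0.5464, -0.2588, 0.0459]
eef_rot: [[0.919, -0.395, 0.0], [-0.395, -0.919, -0.0], [0.0, 0.0, -1.0]]
wrist_force: [0.1, 0.9, 4.7]
finger_gap: 0.629
finger_force: 63.2
```

```bash
python3 st.py
```

```text
[ 0.5464 -0.2588  0.0459] Ftool [-0.2 -0.8 -4.7] Tq [ 0.07  0.01 -0.01] yaw -113.3 j6 83.5 grip 0.629 63.2 t 15.9
```

Emit:
move_arm(plan=[[180,0,0,0.0004,0,0,7],[180,0,0,0.0008,0,0,14],[180,0,0,0.0012,0,0,21],[180,0,0,0.0016,0,0,28],[180,0,0,0.0019,0,0,35],[180,0,0,0.0023,0,0,42],[180,0,0,0.0027,0,0,49],[180,0,0,0.0027,0,0,49]])

```text
clock: 16.7
position: [0.5463, -0.2587, 0.0431]
eef_rot: [[0.307, -0.952, 0.0], [-0.952, -0.307, -0.0], [0.0, -0.0, -1.0]]
wrist_force: [-0.4, -0.1, 3.4]
finger_gap: 0.632
finger_force: 63.2
```

```bash
python3 st.py
```

```text
[ 0.5463 -0.2587  0.0431] Ftool [-0.   0.4 -3.4] Tq [-0.1  -0.03 -0.04] yaw -162.1 j6 132.4 grip 0.632 63.2 t 16.7
```

Next I'll release, lift clear of the wings, turn back 210° ccw and regrip 30° off square, so the fingers stay clear of the batten at the end.

Emit:
move_arm(plan=[[0,0,0,0,0,0,0],[0,0,0,0,0,0,0],[0,0,0,0,0,0,0],[0,0,0,0,0,0,0],[0,0,0,-0.02,0,0,0],[0,0,0,-0.05,0,0,0],[0,0,0,-0.08,0,0,0],[0,0,0,-0.085,0,0,0],[0,0,0,-0.085,0,0,-8],[0,0,0,-0.085,0,0,-16],[0,0,0,-0.085,0,0,-24],[0,0,0,-0.085,0,0,-30]])

```text
clock: 17.9
position: [0.5459, -0.2585, 0.1272]
eef_rot: [[0.743, -0.669, -0.001], [-0.669, -0.743, 0.0], [-0.001, 0.0, -1.0]]
wrist_force: [0.3, -0.1, -0.8]
finger_gap: 1.005
finger_force: 0.0
```

Emit:
move_arm(plan=[[0,0,0,0,0,0,-8],[0,0,0,0,0,0,-16],[0,0,0,0,0,0,-24],[0,0,0,0,0,0,-32],[0,0,0,0,0,0,-40],[0,0,0,0,0,0,-48],[0,0,0,0,0,0,-56],[0,0,0,0,0,0,-64],[0,0,0,0,0,0,-72],[0,0,0,0,0,0,-80],[0,0,0,0,0,0,-88],[0,0,0,0,0,0,-90]])

```text
clock: 19.1
position: [0.5459, -0.2586, 0.1272]
eef_rot: [[0.669, 0.743, -0.001], [0.743, -0.669, 0.001], [-0.0, -0.001, -1.0]]
wrist_force: [-0.2, 0.6, -0.0]
finger_gap: 0.999
finger_force: 0.0
```

Emit:
move_arm(plan=[[0,0,0,0,0,0,-8],[0,0,0,0,0,0,-16],[0,0,0,0,0,0,-24],[0,0,0,0,0,0,-32],[0,0,0,0,0,0,-40],[0,0,0,0,0,0,-48],[0,0,0,0,0,0,-56],[0,0,0,0,0,0,-64],[0,0,0,0,0,0,-72],[0,0,0,0,0,0,-80],[0,0,0,0,0,0,-88],[0,0,0,0,0,0,-90]])

```text
clock: 20.3
position: [0.5459, -0.2585, 0.1272]
eef_rot: [[-0.743, 0.669, -0.001], [0.669, 0.743, 0.001], [0.001, -0.0, -1.0]]
wrist_force: [-0.2, 0.5, -0.1]
finger_gap: 0.998
finger_force: 0.0
```

```bash
python3 st.py; python3 - <<'E'
from h import *
im,c=cap('wrist','w7')
s=arm.get_state();print(np.round(proj(c,[.546,-.259,.11]),1))
E
```

```text
[ 0.5459 -0.2585  0.1272] Ftool [0.5 0.3 0.1] Tq [ 0.05 -0.07  0.01] yaw 48.0 j6 -77.7 grip 0.998 0.0 t 20.3
[280.8 234.4]
```

Emit:
move_arm(plan=[[0,0,0,0.03,0,0,0],[0,0,0,0.055,0,0,0],[0,0,0,0.07,0,0,0],[0,0,0,0.078,0,0,0],[0,0,0,0.083,0,0,0],[0,0,0,0.083,0,0,0]])

```text
clock: 20.95
position: [0.5463, -0.2588, 0.045]
eef_rot: [[-0.739, 0.674, 0.0], [0.674, 0.739, -0.0], [-0.0, 0.0, -1.0]]
wrist_force: [0.0, 0.6, 0.0]
finger_gap: 1.001
finger_force: 0.0
```

```bash
python3 st.py
```

```text
[ 0.5463 -0.2588  0.045 ] Ftool [ 0.4  0.5 -0. ] Tq [ 0.03 -0.02  0.02] yaw 47.6 j6 -77.4 grip 1.001 0.0 t 20.95
```

Emit:
move_arm(plan=[[180,0,0,0,0,0,0],[180,0,0,0,0,0,0],[180,0,0,0,0,0,0],[180,0,0,0,0,0,0],[180,0,0,0,0,0,0],[180,0,0,0,0,0,0]])

```text
clock: 21.55
position: [0.5467, -0.259, 0.0463]
eef_rot: [[-0.739, 0.674, 0.001], [0.674, 0.739, -0.001], [-0.001, 0.0, -1.0]]
wrist_force: [-1.9, 0.9, 6.9]
finger_gap: 0.623
finger_force: 61.4
```

```bash
python3 st.py
```

```text
[ 0.5467 -0.259   0.0463] Ftool [ 2.  -0.6 -6.9] Tq [ 0.13  0.39 -0.01] yaw 47.6 j6 -77.4 grip 0.623 61.4 t 21.55
```

Emit:
move_arm(plan=[[180,0,0,0,0,0,7],[180,0,0,0.0003,0,0,14],[180,0,0,0.0007,0,0,21],[180,0,0,0.0011,0,0,28],[180,0,0,0.0015,0,0,35],[180,0,0,0.0019,0,0,42],[180,0,0,0.0023,0,0,49],[180,0,0,0.0027,0,0,56],[180,0,0,0.0027,0,0,56]])

```text
clock: 22.45
position: [0.5469, -0.2591, 0.0432]
eef_rot: [[0.147, 0.989, 0.002], [0.989, -0.147, -0.001], [-0.001, 0.002, -1.0]]
wrist_force: [0.6, -1.4, 3.7]
finger_gap: 0.626
finger_force: 62.9
```

```bash
python3 st.py
```

```text
[ 0.5469 -0.2591  0.0432] Ftool [-1.3  0.8 -3.7] Tq [-0.09 -0.04 -0.02] yaw -8.5 j6 -21.3 grip 0.626 62.9 t 22.45
```

Emit:
move_arm(plan=[[180,0,0,0.0004,0,0,7],[180,0,0,0.0008,0,0,14],[180,0,0,0.0012,0,0,21],[180,0,0,0.0012,0,0,21]])

```text
clock: 22.85
position: [0.5467, -0.2592, 0.042]
eef_rot: [[0.49, 0.872, 0.001], [0.872, -0.49, -0.001], [-0.0, 0.002, -1.0]]
wrist_force: [-2.4, -0.8, 6.2]
finger_gap: 0.631
finger_force: 63.0
```

```bash
python3 st.py
```

```text
[ 0.5467 -0.2592  0.042 ] Ftool [-1.9 -1.7 -6.2] Tq [-0.27  0.16 -0.04] yaw -29.4 j6 -0.4 grip 0.631 63.0 t 22.85
```

Emit:
move_arm(plan=[[180,0,0,0.0004,0,0,5],[180,0,0,0.0006,0,0,10],[180,0,0,0.0006,0,0,10]])

```text
clock: 23.15
position: [0.5468, -0.2593, 0.0416]
eef_rot: [[0.633, 0.774, 0.002], [0.774, -0.633, -0.001], [0.0, 0.002, -1.0]]
wrist_force: [-1.6, -0.7, 7.0]
finger_gap: 0.629
finger_force: 63.1
```

```bash
python3 st.py
```

```text
[ 0.5468 -0.2593  0.0416] Ftool [-1.6 -0.7 -7. ] Tq [-0.22  0.18 -0.13] yaw -39.3 j6 9.5 grip 0.629 63.1 t 23.15
```

Emit:
move_arm(plan=[[180,0,0,0.0002,0,0,5],[180,0,0,0.0005,0,0,10],[180,0,0,0.0005,0,0,10]])

```text
clock: 23.45
position: [0.5468, -0.2593, 0.0415]
eef_rot: [[0.758, 0.652, 0.002], [0.652, -0.758, -0.001], [0.0, 0.002, -1.0]]
wrist_force: [-1.8, 1.3, 11.1]
finger_gap: 0.627
finger_force: 63.4
```

```bash
python3 st.py
```

```text
[ 0.5468 -0.2593  0.0415] Ftool [ -0.5  -2.1 -11.1] Tq [-0.1   0.36 -0.21] yaw -49.3 j6 19.5 grip 0.627 63.4 t 23.45
```

Emit:
move_arm(plan=[[180,0,0,0.0002,0,0,4],[180,0,0,0.0004,0,0,8],[180,0,0,0.0004,0,0,8]])

```text
clock: 23.75
position: [0.5467, -0.2594, 0.0414]
eef_rot: [[0.841, 0.541, 0.001], [0.541, -0.841, -0.001], [0.0, 0.002, -1.0]]
wrist_force: [-4.6, -0.3, 14.1]
finger_gap: 0.629
finger_force: 63.8
```

```bash
python3 st.py
```

```text
[ 0.5467 -0.2594  0.0414] Ftool [ -4.   -2.2 -14.1] Tq [-0.13  0.71 -0.09] yaw -57.2 j6 27.5 grip 0.629 63.8 t 23.75
```

z has stopped at 0.0414 while the push rises, after about 273° clockwise from the drop. It's seated. I'll let go and lift clear.

Emit:
move_arm(plan=[[180,0,0,-0.001,0,0,0],[0,0,0,-0.001,0,0,0],[0,0,0,-0.001,0,0,0],[0,0,0,-0.001,0,0,0],[0,0,0,-0.001,0,0,0],[0,0,0,-0.02,0,0,0],[0,0,0,-0.05,0,0,0],[0,0,0,-0.09,0,0,0],[0,0,0,-0.13,0,0,0],[0,0,0,-0.15,0,0,0],[0,0,0,-0.15,0,0,0]])

```text
clock: 24.85
position: [0.5475, -0.2594, 0.1928]
eef_rot: [[0.842, 0.54, 0.005], [0.54, -0.842, -0.003], [0.002, 0.005, -1.0]]
wrist_force: [-0.6, 0.3, -0.1]
finger_gap: 1.001
finger_force: 0.0
```

```bash
python3 st.py; cat > chk.py <<'E'
from h import *
s=arm.get_state();T=np.array(s['position']);R=np.array(s['eef_rot'])
im,c=cap('wrist','w9');hsv=cv2.cvtColor(cv2.imread('pics/w9.png'),cv2.COLOR_BGR2HSV)
# low-saturation blob (nut+washer) over the wooden board around the spindle
u,v=proj(c,[.5465,-.259,.08]);print('spindle px',round(u),round(v))
m=((hsv[...,1]<60)&(hsv[...,2]>90)).astype(np.uint8);n,l,st,ce=cv2.connectedComponentsWithStats(m)
i=l[int(v)+0,int(u)];print('blob',st[i],ce[i].round(1))
for k in range(1,n):
    if st[k,4]>150: print(st[k],ce[k].round(1))
# expected knob pixels if home (washer 0.062), nut yaw = grip yaw - 30 +90
for yaw in [np.degrees(np.arctan2(R[1,1],R[0,1]))-30+90]:
  for zw in(.062,.066):
    for sg in(1,-1):
        p=[.5465+sg*.0613*np.cos(np.radians(yaw)),-.259+sg*.0613*np.sin(np.radians(yaw)),zw+.054];print(zw,sg,np.round(proj(c,p),1))
E
python3 chk.py
```

```text
[ 0.5475 -0.2594  0.1928] Ftool [-0.3 -0.6  0.1] Tq [0.06 0.03 0.02] yaw -57.3 j6 27.6 grip 1.001 0.0 t 24.85
spindle px 280 191
blob [  158     0   397   398 81221] [359.3 178.7]
[    0     0   191   345 33287] [ 72.4 197.7]
[ 63   0  65  28 739] [97.7 15.9]
[  158     0   397   398 81221] [359.3 178.7]
[535  13  25  40 240] [545.6  27.6]
[530  35  30  36 401] [545.7  50.9]
[ 433   92  127  253 5624] [495.5 270.5]
[ 60 406  34  14 340] [ 78. 414.]
[467 406  35  14 344] [482.7 414. ]
0.062 1 [323.6 130.1]
0.062 -1 [240.6 268.1]
0.066 1 [324.3 130.6]
0.066 -1 [240.1 270.4]
```

```bash
python3 - <<'E'
from h import *
from scipy.optimize import least_squares
c=dict(np.load('pics/w9_c.npz'));im=cv2.medianBlur(cv2.imread('pics/w9.png'),3);g=cv2.cvtColor(im,cv2.COLOR_BGR2GRAY)
k=[]
for u,v in((323,130),(240,268)):
    P=g[v-18:v+18,u-18:u+18];ci=cv2.HoughCircles(cv2.resize(P,None,fx=4,fy=4,interpolation=cv2.INTER_CUBIC),cv2.HOUGH_GRADIENT,1,30,param1=60,param2=12,minRadius=24,maxRadius=56)
    print(None if ci is None else [(round(float(x)/4+u-18,1),round(float(y)/4+v-18,1),round(float(r)/4,1)) for x,y,r in ci[0][:3]])
E
```

```text
[(323.9, 130.4, 8.4)]
None
```

The front knob is where a seated nut's would be: (323.9,130.4) measured against (323.6,130.1) predicted. The steps down add up to about 15 mm, the full travel to the washer. Handing in.

```bash
python3 -c "
from rig import arm
print(arm.sign_off())"
```

```text
the job is handed in; nothing more can be done
None
```

The silver wing nut is on the bare spindle: backed round until it dropped into the thread, run about 273° clockwise until it stopped on the washer, then released. Seating is judged from the arm's height and force readings plus one matched wing-knob position. The job was handed in with the arm clear at about 25 s, and nothing else was deliberately moved.

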